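Shim the fixture gap tight and hold the key

ROBOT

A 6-joint arm with a two-finger parallel gripper is mounted at the origin on a cart in front of the work surface, level with it; the furniture and walls round the work are solid. World frame = base frame: x ahead of the robot, y to its left, z up, the work surface at z = 0. Lengths are in m, angles in rad, forces in N, time in s.
With the tool pointing down it reaches from about 0.325 to 0.75 m from the base axis. Payload 7.6 kg.
Tool frame: the origin (TCP) lies on the front face of the gripper's body, between the roots of the fingers; the fingertips stand 73 mm ahead of it and the grasp point (between the pads) lies 54 mm ahead of it; z points along the fingers, y is the line along which they close (so a half turn about z gives the same grasp; the last joint's range is limited). The gripper opens to 85 mm and grips with 20 to 120 N. Pads are 22 mm wide; open, the fingers measure 114 mm over their backs; the gripper's body (76 mm by 85 mm) begins 54 mm behind the grasp point. The pads swing forward as they close: fully open they stand 13 mm farther back than shut.
Start: joints at [-1.312, 0.052, 1.401, -0, 1.689, -0.07], TCP at [0.17, -0.497, 0.304] pointing down, gripper open.
Joint ranges: [-2.9, 2.9], [-0.91, 2.17], [0.12, 2.37], [-1.06, 4.2], [0.26, 2.73], [-2.93, 2.93]. Speed limits (rad/s): [2.57, 2.57, 3.01, 3.14, 3.14, 3.14].

INTERFACE

Orientations are given as a unit quaternion [x, y, z, w].
In Python, from bench import observe, grab_frame, camera_params, hand_in, boxes_of, cut_out gives the robot as it stands. The module is installed in compiled form; this text tells all that it offers.
- The arm moves only by the tool play_rows, never from a script. Its argument "increments" is a list of rows, each a list of 4 numbers: the shift along the tool's x, y, z in cm, then the turn about the tool's z in degrees. A call has 1 to 10 rows; each row is the pose to reach, as a shift and turn from the pose commanded when the call began, along the tool's axes at that moment; what a row does not reach only later rows make up. A row lasts 1/10 s, in which the tool goes at most 50 mm and 8.59 degrees, less where a joint would pass 70% of its speed; a pose out of reach is approached as far as the arm can. A call with a gripper value outside its range is refused whole. "grip" is the opening, from 0 (shut) to 1 (fully open), set as the call begins (left out, the last holds). The fingers move at their own pace and stop on an object; the grip force is fixed at half the most. Time passes only in rows, so rows that repeat a pose let the fingers close. It gives the time, the measured TCP pose, the force, the opening and the grip force at its end, in the units of the state.
- observe(): the state, without advancing time (a new reading comes with each control period).
- grab_frame(name): name is "side" or "top"; returns the picture (420x560x3 uint8, blue, green, red); there is no depth.
- camera_params(name): a dict with "fx", "fy", "cx", "cy" (pixels), "dist_coeffs" ([k1, k2, p1, p2, k3] as OpenCV has them; the pictures are not rectified), "rvec" (rotation vector, rad) and "tvec" (3), from world to camera coordinates, as OpenCV has them. Camera axes: x right, y down, z forward; pixel columns grow to the right and rows downward; lengths in m; the calibration is good to about 2 mm. A picture is of the moment at which its call begins. camera_params takes no time and is no camera call.
- hand_in(): hands the job in; it is judged then, once.
Trained networks look in the newest picture that a camera, given by its name, has taken for a name from the list of things; names that differ only in an ending like _2 or _b are one class to them, and where a whole thing is asked for, a point or a joint stands for the part that bears it (a point fixed in the world has none). Each returns a list of dicts, best first, with "p" (0 to 1); they miss things now and then, are a little off and sometimes report something else, mostly with a low value. They report only what shows in the picture. A call takes as long as a camera call. They do not tell look-alikes from the thing itself.
- boxes_of(camera, query): "bbox" ([centre column, centre row, width, height] in pixels, round what is visible of it).
- cut_out(camera, query): "region" (420x560 bool, what is visible of it) and "bbox" ([centre column, centre row, width, height] in pixels, round what is visible of it).
The state is a dict: "time": time; "joint_pos": joint angles; "qd": joint speeds; "joint_torque": joint torques, N m; "tcp_pos": TCP position; "tcp_rot": TCP orientation; "force": force on the tool from outside, world axes, zero at the start; "wrist_torque": the same for the moment, N m; "opening": finger opening in m; "gripper_force": force on a finger pad.
Only numpy, scipy, OpenCV 4.12 (cv2) and the standard library are available. Lean on these libraries where they do the work, as an engineer would, in place of code of your own. Each camera call takes 0.05 s, during which the arm holds its last target. There are 200 camera calls.

TASK

Close up the gap between the two jaws of the blue and steel fixture: stand one brass spacer plate in the gap against the sliding jaw, or both plates if one leaves too much room, then push the taper key with the orange grip down between the plates and the sloping face until you feel it wedge tight, well down between the jaws but not bottomed. Set the plates upright and let go of them, and lift the key only after a plate is in; leave a plate that is not needed in the rack, do not force the sliding jaw back, and leave the other tools on the bench alone. Finish while still holding the key by its grip, pressed home and tight.

Things in the scene. Friction and masses are not known exactly. Their poses are not given: they have to be found in the camera images.
- fixture: Fixture fixed to the bench: dark base plate 100 x 156 x 12 mm with two upright jaws 70 mm wide (its x), 60 mm high above the plate; origin at the plate's underside. The sliding steel jaw, with an upright face, stands on the -y side of the gap, the fixed blue jaw with a sloping face on the +y side. The gap is open at the top and both x ends. Stands left or right, turned up to 0.3 rad.
- slope_foot (a point): Foot of the sloping fixed face, at the middle of its width, at the floor of the gap (12 mm above the bench); axes as the fixture's. The face leans away (+y) 3 mm in 10 mm of height, so the gap is 18 mm wider at its top than at the floor.
- jaw: The sliding jaw, a steel block 70 x 26 x 60 mm; it starts anywhere in 14 mm of travel along the fixture's y. Origin and axes as jaw_foot. A stiff slide holds it: it stays where it is unless pushed with more than about 22 N.
- jaw_foot (a point): Foot of the sliding jaw's upright face, at the middle of its width, at the floor of the gap; axes as the fixture's. The gap at the floor is the y of slope_foot less the y of jaw_foot in the fixture's frame: 12 to 26 mm.
- spacer_a: Brass spacer plate, 8 mm thick (y), 70 mm wide (x), 58 mm high, 0.12 kg. A tab at its +x end (centre x = +27 mm, 16 mm wide, as thick as the plate) rises to 88 mm above the foot: take it there across the thickness. Origin: centre of its foot. Stands in the rack, foot 6 mm above the bench and 20 mm down in a slot, turned as the rack.
- spacer_b: The second brass spacer plate, a mirror image: tab at its -x end (x = -27 mm), so that both tabs stay free when the plates stand side by side with x along the fixture's x.
- key: Aluminium taper key, 0.25 kg. Origin: centre of its foot, 14 mm thick (y), 70 mm wide (x), in the rack 6 mm above the bench. Flat face at y = -7 mm (goes to the plates); the other slopes as the fixture's, from y = +7 mm at the foot to +25 mm at 60 mm height. The orange grip, 22 (x) x 16 (y) mm, centred at y = +2 mm, spans 63 to 114 mm above the foot: take it near its top across y.
- rack: Black rack block 90 x 170 x 26 mm fixed to the bench, origin at the centre of its underside; slots along its x: plate a at y = -60 mm, plate b at -10 mm, key at +49 mm. Turned up to 0.3 rad. With n plates in the gap the key goes tight with its foot (14 + 8 n - gap at the floor) / 0.3 mm above the gap's floor; 5 to 40 mm is right there (less: use another plate).
- tape_roll: Roll of blue tape, 93 x 24 mm; leave alone.
- micrometer: Outside micrometer, 129 mm long; leave alone.
- bushing_1: Flanged grey bushing, 32 x 28 mm; leave alone.
- bushing_2: Second flanged grey bushing, 32 x 28 mm; leave alone. (To the right of the work, beyond y = -0.3 m, stand an open carton 0.2 m high and behind it a tall round machine: swing the arm clear of them.)
- ring_gauge_2: Grey ring gauge, 54 x 16 mm; leave alone.
- dial_indicator: Dial indicator lying on its back, 112 x 57 x 24 mm; leave alone.
There are look-alikes about, which are no part of the job. Leave any red look-alike of the spacer_b alone.

How it is judged:
On the way, in this order (a step that is already met when the one before it is completed fails the run):
1. a spacer plate stands upright in the gap by the sliding jaw, let go ((((x of spacer_a in the frame of jaw_foot between -0.012 and 0.012 m and y of spacer_a in the frame of jaw_foot between 0 and 0.026 m and z of spacer_a in the frame of jaw_foot between -0.003 and 0.004 m and angle between spacer_a's own z axis and vertical below 0.15 rad) and contact force between the fingers and spacer_a below 0.1 N) or ((x of spacer_b in the frame of jaw_foot between -0.012 and 0.012 m and y of spacer_b in the frame of jaw_foot between 0 and 0.026 m and z of spacer_b in the frame of jaw_foot between -0.003 and 0.004 m and angle between spacer_b's own z axis and vertical below 0.15 rad) and contact force between the fingers and spacer_b below 0.1 N))), for 0.2 s.
2. the key is lifted out of the rack (z of key in the frame of rack above 0.04 m and contact force between the fingers and key above 1 N), for 0.1 s.
At the end, for the whole second after the job is handed in: Plates: upright in the gap, seated within 4 mm, mid-width within 12 mm, released, or unmoved (8 mm) in the rack. Jaw on plate, plate on key, key on slope: over 2 N each. Key foot 2-42 mm above the floor, mid-width within 12 mm, upright (0.1 rad), still, held. Jaw within 4 mm of its start ((((x of spacer_a in the frame of jaw_foot between -0.012 and 0.012 m and y of spacer_a in the frame of jaw_foot between 0 and 0.026 m and z of spacer_a in the frame of jaw_foot between -0.003 and 0.004 m and angle between spacer_a's own z axis and vertical below 0.15 rad) and contact force between the fingers and spacer_a below 0.1 N) or distance of spacer_a from where it was at the start of the episode below 0.008 m) and (((x of spacer_b in the frame of jaw_foot between -0.012 and 0.012 m and y of spacer_b in the frame of jaw_foot between 0 and 0.026 m and z of spacer_b in the frame of jaw_foot between -0.003 and 0.004 m and angle between spacer_b's own z axis and vertical below 0.15 rad) and contact force between the fingers and spacer_b below 0.1 N) or distance of spacer_b from where it was at the start of the episode below 0.008 m) and (contact force between jaw and spacer_a above 2 N or contact force between jaw and spacer_b above 2 N) and (contact force between key and spacer_a above 2 N or contact force between key and spacer_b above 2 N) and contact force between key and fixture above 2 N and x of key in the frame of slope_foot between -0.012 and 0.012 m and z of key in the frame of slope_foot between 0.002 and 0.042 m and angle between key's own z axis and vertical below 0.1 rad and linear speed of key below 0.01 m/s and contact force between the fingers and key above 2 N and distance of jaw_foot from where it was at the start of the episode below 0.004 m); the arm keeps its last pose, push and grip.
It fails at once if the sliding jaw is forced back (more than 4 mm) (distance of jaw_foot from where it was at the start of the episode above 0.004 m).
It fails at once if another tool on the bench is moved more than 2 cm (distance of any of tape_roll, micrometer, bushing_1, bushing_2, ring_gauge_2, dial_indicator from where it was at the start of the episode above 0.02 m).
It also fails if it takes over 72 s, if anything falls off the work surface, if the arm or the gripper's body presses on something with over 40 N, if the wrist force passes 120 N, or if a joint passes its speed limit or range.

## Working session

There is one attempt and no reset: what is moved stays moved. The work goes in short steps, Python scripts to look and compute and a tool call to move; the robot and the scene stay as the last step left them, time stands still between calls to the robot, and variables do not carry over. Pictures are saved under pics/ and viewed, at most 10 in all, crops included, and the job is handed in when it is done.

Besides the shell and the picture viewer there is one more tool, called after "Request:" as name(argument=value, ...) on one line, values as JSON. play_rows: Moves the arm, as the interface text tells. Its arguments: {"type":"object","properties":{"increments":{"type":"array","items":{"type":"array","items":{"type":"number"}}},"grip":{"type":"number"}},"required":["increments"]}

```bash
mkdir -p pics; python3 - <<'E'
from bench import *
import cv2
for c in("side","top"):
    im=grab_frame(c);cv2.imwrite(f"pics/{c}0.png",im)
    p=camera_params(c);print(c,p)
    for q in("fixture","jaw","spacer_a","key","rack"):
        print(q,[(round(d["p"],2),[int(v) for v in d["bbox"]]) for d in boxes_of(c,q)][:4])
s=observe();print(s)
E
```

```text
side {'fx': 453.6670189371382, 'fy': 453.6670189371382, 'cx': 281.3052991884238, 'cy': 207.32346453753928, 'dist_coeffs': array([0.01339643, 0.        , 0.        , 0.        , 0.        ]), 'rvec': array([ 2.11890131, -0.53742862,  0.28407975]), 'tvec': array([-0.44521457,  0.21556313,  1.16231699])}
fixture []
jaw []
spacer_a [(0.87, [328, 243, 23, 25]), (0.59, [313, 238, 23, 19]), (0.59, [288, 264, 18, 29])]
key [(0.58, [305, 220, 26, 30])]
rack [(0.56, [312, 247, 60, 36])]
top {'fx': 385.8796466355245, 'fy': 385.8796466355245, 'cx': 280.3410275175763, 'cy': 210.79337962345525, 'dist_coeffs': array([-0.03900813,  0.        ,  0.        ,  0.        ,  0.        ]), 'rvec': array([ 2.13696659, -2.14048829,  0.23242744]), 'tvec': array([0.07157089, 0.55658433, 0.82020107])}
fixture [(0.87, [239, 226, 75, 47])]
jaw [(0.97, [246, 223, 32, 31])]
spacer_a [(0.86, [423, 243, 30, 25]), (0.67, [384, 265, 22, 28]), (0.65, [365, 211, 18, 32]), (0.64, [354, 213, 74, 47])]
key [(0.66, [335, 211, 15, 30])]
rack [(0.73, [354, 213, 74, 45]), (0.71, [402, 159, 16, 14])]
{'time': 0.6, 'joint_pos': array([-1.31232745e+00,  5.21953128e-02,  1.40071718e+00, -3.09796738e-05,
        1.68859162e+00, -7.03103171e-02]), 'qd': array([-1.32402133e-03, -3.29773328e-05, -1.62092761e-03,  5.18530584e-04,
        1.88619177e-04,  1.01627628e-03]), 'joint_torque': array([ 6.63536885e-04, -3.81356084e+01, -3.60180151e+01, -3.57447554e-06,
        2.28733911e-04, -1.25160290e-05]), 'tcp_pos': array([ 0.16952908, -0.49688513,  0.30391711]), 'tcp_rot': array([ 9.86518729e-01,  1.63648390e-01, -1.11555162e-05,  4.55205908e-05]), 'force': array([ 0.0774783 , -0.36877906,  0.12912136]), 'wrist_torque': array([-0.03516327,  0.01036386,  0.03140558]), 'gripper_force': 0.0, 'opening': 0.0855740281810626}
```

View pics/side0.png

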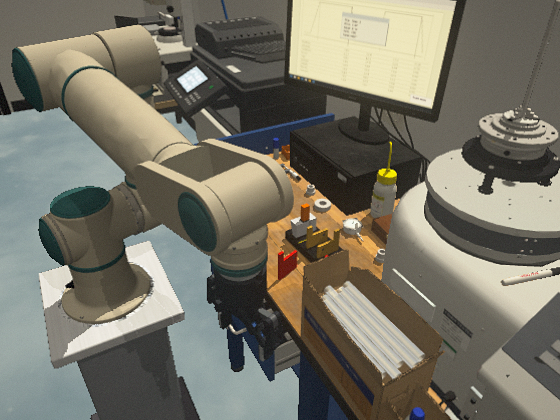

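View pics/top0.png

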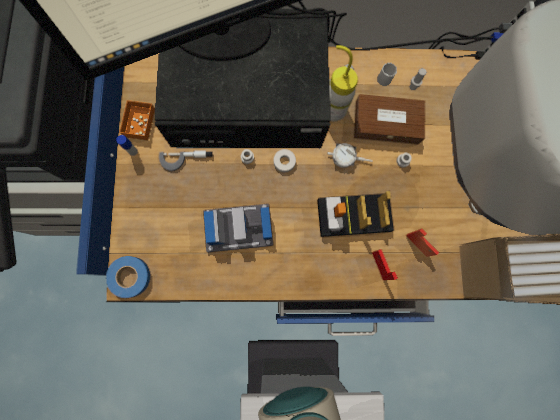

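```bash
cat > h.py <<'E'
from bench import *
import cv2,numpy as np
from scipy.spatial.transform import Rotation as R
def proj(c,P):
    p=camera_params(c);K=np.array([[p['fx'],0,p['cx']],[0,p['fy'],p['cy']],[0,0,1]])
    return cv2.projectPoints(np.asarray(P,float).reshape(-1,1,3),p['rvec'],p['tvec'],K,p['dist_coeffs'])[0].reshape(-1,2)
def back(c,uv,z):
    p=camera_params(c);K=np.array([[p['fx'],0,p['cx']],[0,p['fy'],p['cy']],[0,0,1]])
    n=cv2.undistortPoints(np.asarray(uv,float).reshape(-1,1,2),K,p['dist_coeffs']).reshape(-1,2)
    Rm=cv2.Rodrigues(p['rvec'])[0];o=-Rm.T@np.ravel(p['tvec'])
    d=np.c_[n,np.ones(len(n))]@Rm
    return o+d*((z-o[2])/d[:,2:])
def crop(im,u0,v0,w,h,s):
    o=cv2.resize(im[v0:v0+h,u0:u0+w],None,fx=s,fy=s,interpolation=cv2.INTER_CUBIC)
    for u in range(-(-u0//10)*10,u0+w,10):
        cv2.line(o,((u-u0)*s,0),((u-u0)*s,6),(0,255,0),1);cv2.putText(o,str(u),((u-u0)*s,16),0,.35,(0,255,0),1)
    for v in range(-(-v0//10)*10,v0+h,10):
        cv2.line(o,(0,(v-v0)*s),(6,(v-v0)*s),(0,255,0),1);cv2.putText(o,str(v),(8,(v-v0)*s+4),0,.35,(0,255,0),1)
    return o
E
python3 - <<'E'
from h import *
im=cv2.imread("pics/top0.png")
a=crop(im,196,194,96,64,8)[:, :760]
cv2.imwrite("pics/c1.png",a)
b=crop(im,312,186,96,62,8)
cv2.imwrite("pics/c2.png",b)
for n,uv in (("fix",(239,226)),("rack",(354,213))): print(n,back("top",[uv],0.03))
p=camera_params("top");print(-cv2.Rodrigues(p['rvec'])[0].T@p['tvec'])
p=camera_params("side");print(-cv2.Rodrigues(p['rvec'])[0].T@p['tvec'])
E
```

```text
fix [[0.52502607 0.16473656 0.03      ]]
rack [[ 0.55553499 -0.10135553  0.03      ]]
[0.39673377 0.09837505 0.90584931]
[-0.00824764 -0.94738826  0.8354949 ]
```

View pics/c1.png

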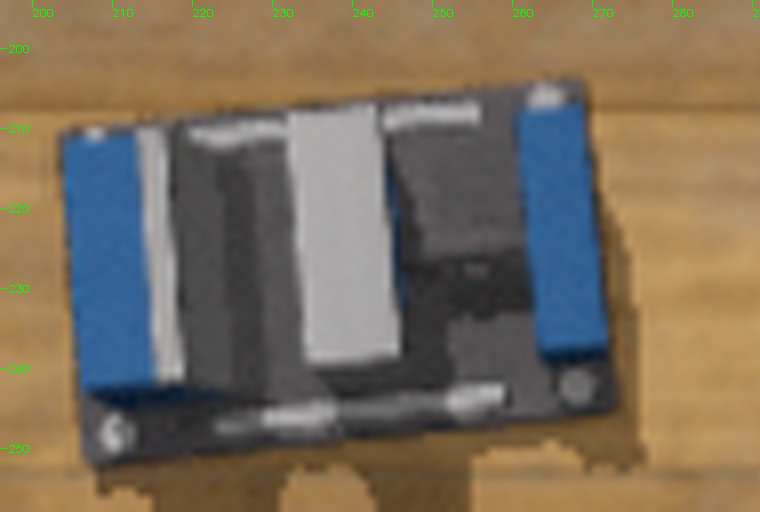

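View pics/c2.png

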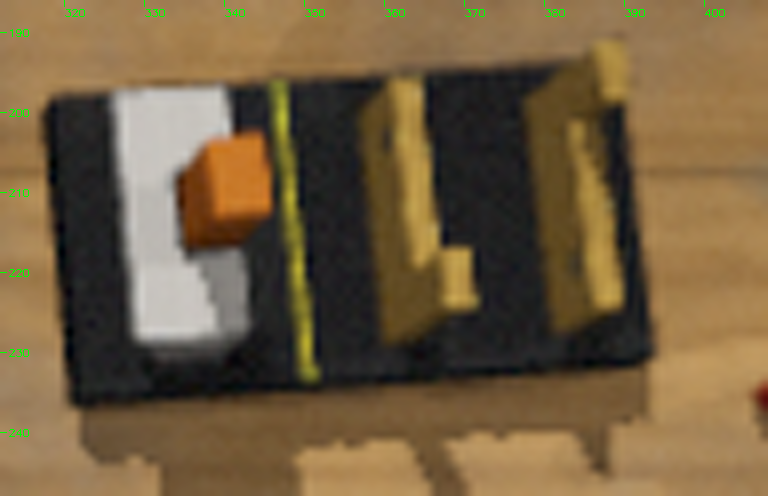

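```bash
cat > fit.py <<'E'
from h import *
from scipy.optimize import least_squares
def T(q,P):
    P=np.asarray(P,float);c,s=np.cos(q[2]),np.sin(q[2])
    return np.c_[q[0]+c*P[:,0]-s*P[:,1],q[1]+s*P[:,0]+c*P[:,1],P[:,2]]
# rack frame pts (mm) & crop px
mod=[(35,-56,94),(35,-64,94),(19,-64,94),(19,-56,94),(-35,-56,64),(-35,-64,64),(19,-56,64),
(-19,-6,94),(-19,-14,94),(-35,-14,94),(-35,-6,94),(35,-6,64),(35,-14,64),
(11,59,120),(11,43,120),(-11,43,120),(-11,59,120)]
px=[(595,40),(625,40),(628,101),(600,103),(594,312),(623,305),(568,122),
(442,248),(470,247),(477,306),(446,308),(390,77),(421,77),
(217,140),(263,131),(270,212),(218,219)]
uv=np.array(px)/8+[312,186]-.44
r=least_squares(lambda q:(proj("top",T(q,np.array(mod)/1e3))-uv).ravel(),[.55,-.1,.08])
print("rack",r.x.round(4),"rms px",np.sqrt((r.fun**2).mean()));print(r.fun.reshape(-1,2).round(1).tolist())
q=r.x;np.save("rack.npy",q)
print("taba",T(q,[(.027,-.060,0)]),"tabb",T(q,[(-.027,-.010,0)]),"grip",T(q,[(0,.051,0)]))
# fixture
U=lambda l:np.array(l)/8+[196,194]-.44
b=back("top",U([(60,130),(585,80),(618,410),(95,465)]),.012)
print("base corners",b[:,:2].round(4).tolist())
for n,l in (("jaw top",[(288,112),(377,105),(400,355),(306,362)]),("blue",[(63,135),(138,130),(155,385),(82,388)]),("light r",[(163,128),(183,380)]),("stop",[(517,108),(583,104),(607,347),(540,352)])):
    print(n,back("top",U(l),.072)[:,:2].round(4).tolist())
print("dark edges floor",back("top",U([(218,150),(232,370),(255,150),(262,370)]),.012)[:,:2].round(4).tolist())
E
python3 fit.py
```

```text
rack [ 0.5544 -0.1062  0.0718] rms px 0.3729382507456338
[[0.1, 0.3], [-0.1, 0.0], [0.5, -0.5], [0.4, -0.5], [0.1, -0.1], [0.0, 0.5], [0.4, 0.0], [-0.3, 0.1], [-0.2, -0.0], [-0.2, -0.1], [0.0, -0.1], [0.0, 0.2], [-0.3, -0.0], [-1.3, -0.4], [0.5, 0.2], [0.7, 0.4], [-0.3, 0.0]]
taba [[ 0.58566593 -0.16414578  0.        ]] tabb [[ 0.52821781 -0.1181489   0.        ]] grip [[ 0.55077174 -0.05536896  0.        ]]
base corners [[0.566, 0.2509], [0.5813, 0.0969], [0.4836, 0.0872], [0.4679, 0.2378]]
jaw top [[0.5598, 0.1785], [0.5617, 0.1541], [0.4928, 0.147], [0.4909, 0.1724]]
blue [[0.5532, 0.2398], [0.5547, 0.2194], [0.4847, 0.2129], [0.4838, 0.2325]]
light r [[0.5552, 0.2126], [0.486, 0.2054]]
stop [[0.561, 0.1157], [0.5621, 0.0975], [0.4949, 0.091], [0.4936, 0.1091]]
dark edges floor [[0.5601, 0.2045], [0.4953, 0.199], [0.5601, 0.1937], [0.4953, 0.1904]]
```

Request:
play_rows(increments=[[46.1,-24.3,5,14.7],[46.1,-24.3,5,14.7],[46.1,-24.3,5,14.7],[46.1,-24.3,5,14.7],[46.1,-24.3,5,14.7],[46.1,-24.3,5,14.7],[46.1,-24.3,5,14.7],[46.1,-24.3,5,14.7],[46.1,-24.3,5,14.7],[46.1,-24.3,5,14.7]], grip=0.45)

```text
time: 1.6
tcp_pos: [0.5104, -0.1355, 0.2565]
tcp_rot: [0.999, 0.036, 0.0, 0.0]
force: [0.0, -0.3, 0.2]
opening: 0.0382
gripper_force: 0.0
```

Request:
play_rows(increments=[[0,0,0,0],[0,0,0,0],[0,0,0,0]])

```text
time: 1.9
tcp_pos: [0.5088, -0.138, 0.2566]
tcp_rot: [0.999, 0.036, -0.0, 0.0]
force: [0.9, -0.8, 0.6]
opening: 0.038
gripper_force: 0.0
```

```bash
python3 - <<'E'
from h import *
im=grab_frame("side");t=grab_frame("top");cv2.imwrite("pics/s1.png",im);cv2.imwrite("pics/t1.png",t)
print(proj("side",[(.525,.165,.03),(.555,-.1,.03)]),cut_out("side","jaw")[:1] and "jaw seen")
u,v=proj("side",[(.54,.07,.05)])[0].astype(int)
o=crop(im,u-50,v-42,100,75,8)
cv2.imwrite("pics/c3.png",o)
E
```

```text
[[262.05256799 197.27473929]
 [313.03529364 239.34555037]] jaw seen
```

View pics/c3.png

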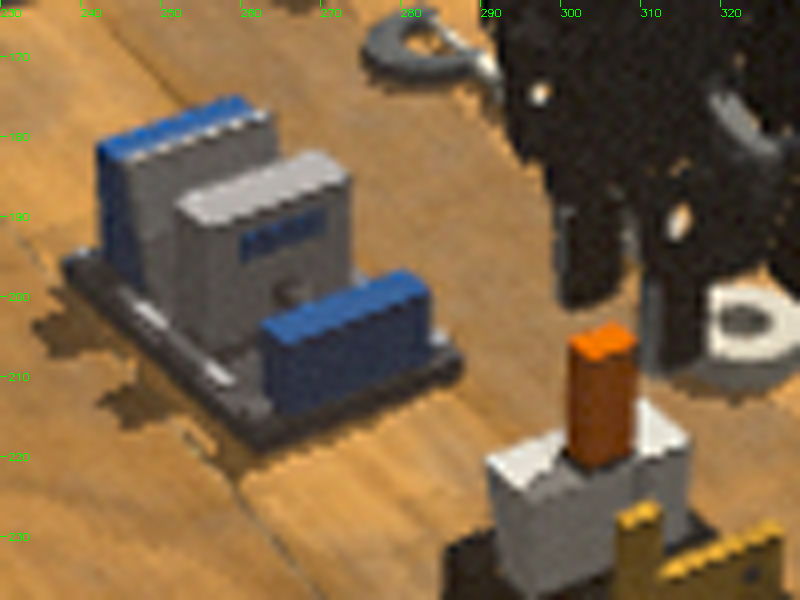

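```bash
python3 - <<'E'
from h import *
o=proj("side",[(.54,.07,.05)])[0].astype(int)-[50,42]
for n,P in (("blueR/lightL",[(.5547,.2194,.072),(.4847,.2129,.072)]),("lightR",[(.5552,.2126,.072),(.486,.2054,.072)]),("jaw left",[(.5598,.1785,.072),(.4909,.1724,.072)]),("jaw right",[(.5617,.1541,.072),(.4928,.147,.072)]),("footA",[(.4953,.199,.012)]),("footB",[(.4953,.1904,.012)]),("footB from top",[(.486,.2054-.018,.012)])):
    print(n,((proj("side",P)-o+.44)*8).round(0).tolist())
E
```

```text
blueR/lightL [[263.0, 110.0], [115.0, 160.0]]
lightR [[272.0, 118.0], [126.0, 167.0]]
jaw left [[320.0, 153.0], [172.0, 202.0]]
jaw right [[352.0, 179.0], [204.0, 231.0]]
footA [[160.0, 293.0]]
footB [[168.0, 304.0]]
footB from top [[151.0, 313.0]]
```

Request:
play_rows(increments=[[2.1,-1.85,2,0],[2.1,-1.85,5,0],[2.1,-1.85,8,0],[2.1,-1.85,10,0],[2.1,-1.85,11.1,0],[2.1,-1.85,11.1,0],[2.1,-1.85,11.1,0]])

```text
time: 2.75
tcp_pos: [0.5292, -0.1179, 0.1467]
tcp_rot: [0.999, 0.036, 0.001, 0.0]
force: [0.6, 0.3, 0.1]
opening: 0.0384
gripper_force: 0.0
```

Request:
play_rows(increments=[[0,0,0,0],[0,0,0,0],[0,0,0,0],[0,0,0,0],[0,0,0,0]], grip=0)

```text
time: 3.25
tcp_pos: [0.5293, -0.1176, 0.1468]
tcp_rot: [0.999, 0.036, 0.001, 0.001]
force: [-2.4, 0.1, 6.1]
opening: 0.0066
gripper_force: 60.6
```

Request:
play_rows(increments=[[0,0,-1,0],[0,0,-2.5,0],[0,0,-5,0],[0,0,-8,0],[0,0,-10,0],[0,0,-10,0],[0,0,-10,0]])

```text
time: 3.95
tcp_pos: [0.5287, -0.1173, 0.2454]
tcp_rot: [0.999, 0.036, -0.0, 0.0]
force: [0.4, 0.2, -2.2]
opening: 0.0066
gripper_force: 59.8
```

```bash
python3 - <<'E'
from h import *
im=grab_frame("side");t=grab_frame("top");s=observe();print(s["tcp_pos"],s["tcp_rot"],s["opening"],s["force"])
cv2.imwrite("pics/s2.png",im)
u,v=proj("side",[s["tcp_pos"]-[0,0,.1]])[0].astype(int)
w,h=proj("top",[s["tcp_pos"]-[0,0,.1]])[0].astype(int)
o=np.vstack([crop(im,u-50,v-24,100,60,6),crop(t,w-50,h-20,100,40,6)]);cv2.imwrite("pics/c4.png",o)
E
```

```text
[ 0.52824488 -0.11716844  0.24379597] [ 9.99346663e-01  3.61108612e-02 -1.43977000e-03 -4.24111271e-04] 0.006642872418725092 [-0.20304826 -0.44901454 -1.20422555]
```

View pics/c4.png

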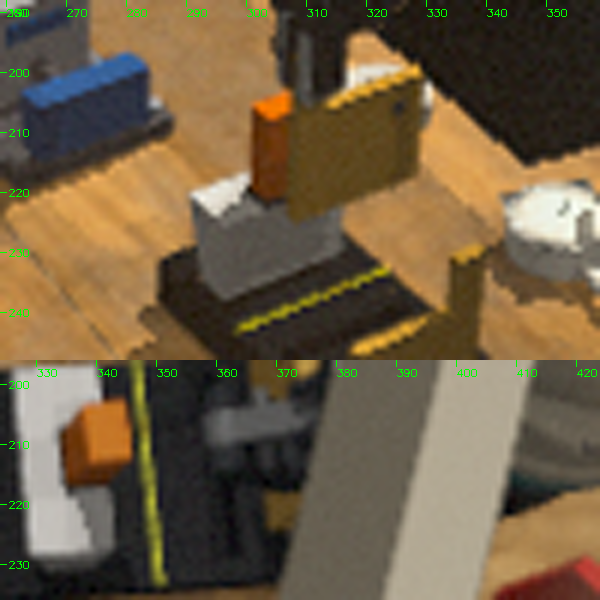

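Request:
play_rows(increments=[[0,0,-3.5,0],[-0.9,-5,-3.5,-1.4],[-0.9,-10,-3.5,-1.4],[-0.9,-15,-3.5,-1.4],[-0.9,-20,-3.5,-1.4],[-0.9,-25,-3.5,-1.4],[-0.9,-29.9,-3.5,-1.4],[-0.9,-29.9,-3.5,-1.4],[-0.9,-29.9,-3.5,-1.4],[-0.9,-29.9,-3.5,-1.4]])

```text
time: 5.05
tcp_pos: [0.4982, 0.1794, 0.2794]
tcp_rot: [0.999, 0.048, -0.001, 0.0]
force: [-0.8, -0.5, -1.1]
opening: 0.0058
gripper_force: 59.7
```

```bash
python3 - <<'E'
from h import *
im=grab_frame("side");t=grab_frame("top");s=observe();print(s["tcp_pos"],s["tcp_rot"],s["opening"],s["force"])
cv2.imwrite("pics/s3.png",im);cv2.imwrite("pics/t3.png",t)
u,v=proj("side",[(.52,.17,.1)])[0].astype(int)
w,h=proj("top",[(.52,.17,.1)])[0].astype(int)
o=np.vstack([crop(im,u-50,v-24,100,60,6),crop(t,w-50,h-20,100,40,6)]);cv2.imwrite("pics/c5.png",o)
E
```

```text
[0.49845496 0.17900635 0.27994156] [ 9.98878010e-01  4.73549029e-02 -4.11645708e-04  2.56292268e-04] 0.0067125507283993125 [ 0.09882596 -0.2296107  -1.61249998]
```

View pics/c5.png

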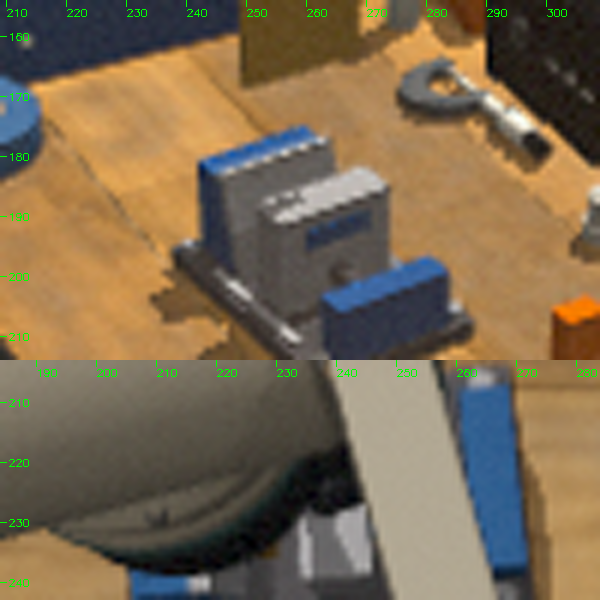

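```bash
python3 - <<'E'
from h import *
s=observe();p=s["tcp_pos"];Rm=R.from_quat(s["tcp_rot"]).as_matrix()
# plate frame: x along tool x, tab centre at tcp (-.001), foot z
ex=Rm[:,0];ey=-Rm[:,1]
o=p-[0,0,.1408]+ex*(.027-.001)
pts=[o+ex*a+ey*b for a in(-.035,.035) for b in(-.004,.004)]
print(proj("side",pts).round(1)); 
pts=[o+ex*a+ey*b+[0,0,.058] for a in(-.035,.035) for b in(-.004,.004)];print(proj("side",pts).round(1))
E
```

```text
[[249.7 169.2]
 [248.4 168.2]
 [268.8 163.1]
 [267.4 162.1]]
[[249.  152.5]
 [247.6 151.5]
 [268.5 146.6]
 [267.1 145.7]]
```

Request:
play_rows(increments=[[0,-0.15,2,0],[0,-0.15,4,0],[0,-0.15,6,0],[0,-0.15,6.5,0],[0,-0.15,7.5,0],[0,-0.15,8.5,0],[0,-0.15,9.5,0],[0,-0.15,9.5,0]])

```text
time: 5.95
tcp_pos: [0.4976, 0.1815, 0.1839]
tcp_rot: [0.999, 0.048, -0.001, 0.0]
force: [0.1, 0.6, -1.5]
opening: 0.0067
gripper_force: 59.7
```

Request:
play_rows(increments=[[0,0,1,0],[0,0,2,0],[0,0,2.6,0],[0,0,2.8,0],[0,0,3,0],[0,0,3,0]])

```text
time: 6.55
tcp_pos: [0.4982, 0.1818, 0.1554]
tcp_rot: [0.999, 0.048, 0.0, 0.0]
force: [-0.1, -0.7, -0.4]
opening: 0.0063
gripper_force: 59.7
```

Request:
play_rows(increments=[[0,0,0.1,0],[0,0,0.2,0],[0,0,0.2,0],[0,0,0.2,0]])

```text
time: 6.95
tcp_pos: [0.4982, 0.1817, 0.1535]
tcp_rot: [0.999, 0.048, 0.0, 0.0]
force: [0.3, -0.9, -1.3]
opening: 0.0064
gripper_force: 59.7
```

Request:
play_rows(increments=[[0,0,0.1,0],[0,0,0.1,0],[0,0,0.1,0]])

```text
time: 7.25
tcp_pos: [0.4982, 0.1818, 0.1529]
tcp_rot: [0.999, 0.048, 0.0, -0.0]
force: [-1.7, -0.8, 3.4]
opening: 0.0066
gripper_force: 60.2
```

Request:
play_rows(increments=[[0,0.1,0,0],[0,0.2,0,0],[0,0.2,0,0]])

```text
time: 7.55
tcp_pos: [0.4986, 0.1799, 0.1529]
tcp_rot: [0.999, 0.048, 0.001, -0.0]
force: [0.4, 1.7, 3.8]
opening: 0.0065
gripper_force: 60.4
```

Request:
play_rows(increments=[[0,0.05,0,0],[0,0.1,0,0],[0,0.1,0,0]])

```text
time: 7.85
tcp_pos: [0.4987, 0.1788, 0.1528]
tcp_rot: [0.999, 0.048, 0.001, -0.0]
force: [-0.2, 2.7, 6.4]
opening: 0.007
gripper_force: 60.6
```

Request:
play_rows(increments=[[0,0.05,0,0],[0,0.1,0,0],[0,0.1,0,0]])

```text
time: 8.15
tcp_pos: [0.4987, 0.178, 0.1528]
tcp_rot: [0.999, 0.048, 0.0, -0.0]
force: [-0.7, 4.1, 5.9]
opening: 0.0066
gripper_force: 60.7
```

Request:
play_rows(increments=[[0,0,0,0],[0,0,0,0],[0,0,0,0],[0,0,-0.1,0],[0,0,-2,0],[0,0,-5,0],[0,0,-9,0],[0,0,-13,0],[0,0,-13,0]], grip=0.4)

```text
time: 9.05
tcp_pos: [0.4999, 0.1781, 0.2892]
tcp_rot: [0.999, 0.048, 0.005, -0.001]
force: [0.8, -0.4, 0.3]
opening: 0.034
gripper_force: 0.0
```

```bash
python3 - <<'E'
from h import *
im=grab_frame("side");t=grab_frame("top");s=observe();print(s["tcp_pos"],s["tcp_rot"],s["opening"],s["force"])
u,v=proj("side",[(.52,.17,.06)])[0].astype(int)
w,h=proj("side",[(.55,-.1,.06)])[0].astype(int)
o=np.vstack([crop(im,u-40,v-22,80,45,7),crop(im,w-40,h-20,80,40,7)]);cv2.imwrite("pics/c6.png",o)
E
```

```text
[0.49870421 0.17771576 0.28314858] [ 9.98835207e-01  4.82427283e-02  9.29625605e-04 -6.58304908e-05] 0.034193699497208394 [ 0.72141171  0.22916433 -0.79637174]
```

View pics/c6.png

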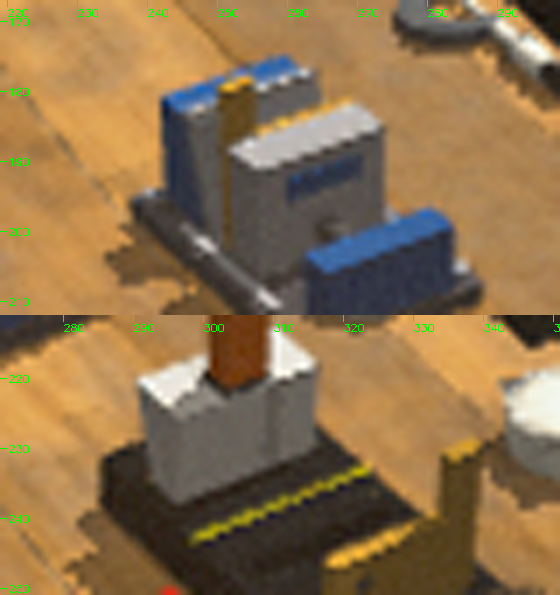

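Request:
play_rows(increments=[[2.95,5,0,1.4],[2.95,10,0,1.4],[2.95,15,0,1.4],[2.95,20,2,1.4],[2.95,23.7,4,1.4],[2.95,23.7,4,1.4],[2.95,23.7,4,1.4],[2.95,23.7,4,1.4]], grip=0.5)

```text
time: 9.95
tcp_pos: [0.5507, -0.0545, 0.242]
tcp_rot: [0.999, 0.036, -0.0, -0.0]
force: [-0.2, 0.2, 0.4]
opening: 0.0427
gripper_force: 0.0
```

Request:
play_rows(increments=[[0,0.1,2,0],[0,0.1,4,0],[0,0.1,6,0],[0,0.1,7.8,0],[0,0.1,7.8,0],[0,0.1,7.8,0]])

```text
time: 10.55
tcp_pos: [0.5511, -0.0553, 0.1652]
tcp_rot: [0.999, 0.037, 0.0, 0.0]
force: [0.1, -0.2, 0.7]
opening: 0.0426
gripper_force: 0.0
```

Request:
play_rows(increments=[[0,0,0,0],[0,0,0,0],[0,0,0,0],[0,0,0,0],[0,0,0,0]], grip=0)

```text
time: 11.05
tcp_pos: [0.5515, -0.0561, 0.1661]
tcp_rot: [0.999, 0.036, 0.001, -0.0]
force: [-0.8, 2.9, 5.9]
opening: 0.0148
gripper_force: 59.6
```

Request:
play_rows(increments=[[0,0,-1,0],[0,0,-2.5,0],[0,0,-5,0],[0,0,-8,0],[0,0,-12,0],[0,0,-12,0],[0,0,-12,0]])

```text
time: 11.75
tcp_pos: [0.5508, -0.0565, 0.2859]
tcp_rot: [0.999, 0.036, 0.001, 0.0]
force: [0.6, 0.0, -2.4]
opening: 0.0149
gripper_force: 59.0
```

Request:
play_rows(increments=[[-1,-5,0,-1.4],[-1,-10,0,-1.4],[-1,-15,0,-1.4],[-1,-20,0,-1.4],[-1,-25.2,0,-1.4],[-1,-25.2,0,-1.4],[-1,-25.2,0,-1.4],[-1,-25.2,0,-1.4]])

```text
time: 12.55
tcp_pos: [0.5225, 0.1934, 0.2833]
tcp_rot: [0.999, 0.048, -0.001, 0.001]
force: [0.2, -0.4, -2.2]
opening: 0.015
gripper_force: 59.7
```

```bash
python3 - <<'E'
from h import *
im=grab_frame("side");s=observe();print(s["tcp_pos"],s["tcp_rot"],s["opening"],s["force"])
u,v=proj("side",[(.52,.17,.09)])[0].astype(int)
print("pred flat-face foot corners")
p=s["tcp_pos"];Rm=R.from_quat(s["tcp_rot"]).as_matrix();ex=Rm[:,0];ey=-Rm[:,1];o=p-[0,0,.16]-ey*.002
pts=[o+ex*a-ey*.007+[0,0,z] for z in(0,.06) for a in(-.035,.035)]
print((proj("side",pts)).round(1).tolist())
cv2.imwrite("pics/c7.png",crop(im,u-45,v-42,90,75,8))
E
```

```text
[0.52270803 0.19305884 0.28362684] [ 9.98870764e-01  4.75014717e-02 -7.65274995e-04  4.70301123e-04] 0.014858426602152513 [ 1.33249592 -0.52571236 -1.30589759]
pred flat-face foot corners
[[248.7, 172.7], [267.6, 166.6], [247.9, 155.6], [267.3, 149.8]]
```

View pics/c7.png

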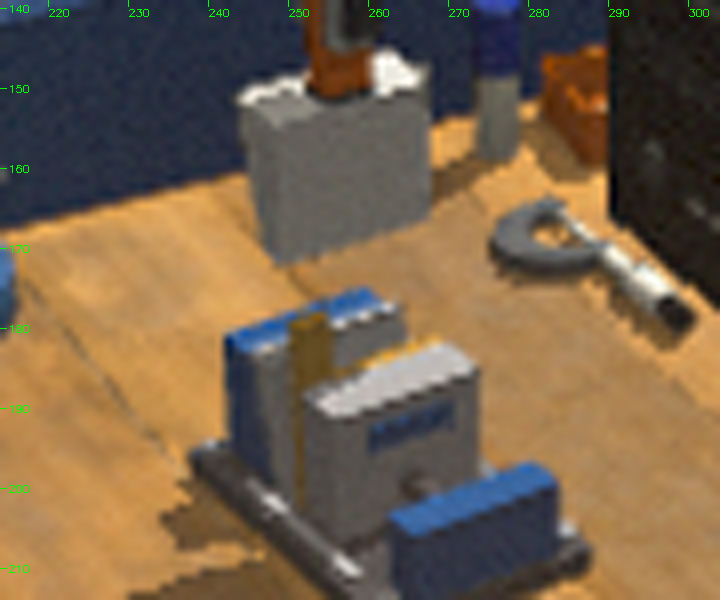

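Request:
play_rows(increments=[[0,-0.35,1.5,0],[0,-0.35,3,0],[0,-0.35,4.5,0],[0,-0.35,5.5,0],[0,-0.35,6.5,0],[0,-0.35,7.2,0],[0,-0.35,7.2,0],[0,-0.35,7.2,0]])

```text
time: 13.4
tcp_pos: [0.5225, 0.1979, 0.2127]
tcp_rot: [0.999, 0.048, 0.0, -0.0]
force: [-0.2, 0.5, -2.5]
opening: 0.015
gripper_force: 59.7
```

Request:
play_rows(increments=[[0,0.15,0.3,0],[0,0.3,0.6,0],[0,0.35,0.9,0],[0,0.35,0.9,0]])

```text
time: 13.8
tcp_pos: [0.5225, 0.1941, 0.2028]
tcp_rot: [0.999, 0.048, -0.0, 0.0]
force: [0.4, 0.3, -2.4]
opening: 0.0153
gripper_force: 59.7
```

Request:
play_rows(increments=[[0,0.05,0.2,0],[0,0.1,0.4,0],[0,0.1,0.4,0]])

```text
time: 14.1
tcp_pos: [0.5227, 0.1934, 0.1991]
tcp_rot: [0.999, 0.048, -0.0, -0.0]
force: [0.2, 0.9, -2.6]
opening: 0.0152
gripper_force: 59.7
```

Request:
play_rows(increments=[[0,0.03,0.1,0],[0,0.05,0.2,0],[0,0.05,0.2,0]])

```text
time: 14.4
tcp_pos: [0.5229, 0.1931, 0.1975]
tcp_rot: [0.999, 0.048, 0.0, -0.0]
force: [1.3, 2.2, -2.7]
opening: 0.0149
gripper_force: 59.7
```

Request:
play_rows(increments=[[0,0.03,0.1,0],[0,0.05,0.2,0],[0,0.05,0.2,0]])

```text
time: 14.7
tcp_pos: [0.5229, 0.1929, 0.1957]
tcp_rot: [0.999, 0.049, 0.0, -0.001]
force: [-0.6, 4.7, -0.2]
opening: 0.015
gripper_force: 60.1
```

Request:
play_rows(increments=[[0,0.0,0.1,0],[0,0.03,0.2,0],[0,0.03,0.2,0]])

```text
time: 15.0
tcp_pos: [0.5232, 0.1929, 0.1951]
tcp_rot: [0.999, 0.049, 0.001, -0.001]
force: [-1.8, 6.4, 5.8]
opening: 0.0153
gripper_force: 60.9
```

Request:
play_rows(increments=[[0,-0.07,0.1,0],[0,-0.07,0.1,0],[0,-0.07,0.1,0]])

```text
time: 15.3
tcp_pos: [0.5233, 0.1932, 0.1946]
tcp_rot: [0.999, 0.049, 0.001, -0.0]
force: [-2.5, 3.8, 8.7]
opening: 0.0148
gripper_force: 61.3
```

Request:
play_rows(increments=[[0,-0.05,0.1,0],[0,-0.05,0.1,0],[0,-0.05,0.1,0]])

```text
time: 15.6
tcp_pos: [0.5234, 0.1934, 0.1945]
tcp_rot: [0.999, 0.049, 0.002, -0.0]
force: [-3.4, 1.7, 13.3]
opening: 0.0152
gripper_force: 62.0
```

Request:
play_rows(increments=[[0,0,0,0],[0,0,0,0],[0,0,0,0],[0,0,0,0],[0,0,0,0],[0,0,0,0]])

```text
time: 16.2
tcp_pos: [0.5234, 0.1934, 0.1945]
tcp_rot: [0.999, 0.049, 0.002, -0.0]
force: [-4.2, 1.6, 13.1]
opening: 0.0149
gripper_force: 62.0
```

```bash
python3 - <<'E'
from h import *
im=grab_frame("side");s=observe();print(s["tcp_pos"],s["tcp_rot"],s["opening"],s["force"],s["wrist_torque"])
u,v=proj("side",[(.52,.17,.06)])[0].astype(int)
cv2.imwrite("pics/c8.png",crop(im,u-45,v-35,90,65,8))
E
```

```text
[0.52336517 0.19339066 0.19450501] [ 9.98813457e-01  4.86675302e-02  1.77286294e-03 -8.56307528e-05] 0.014979376152183583 [-5.21422687  0.87873041 12.73599846] [0.02885235 0.9612411  0.35883931]
```

View pics/c8.png

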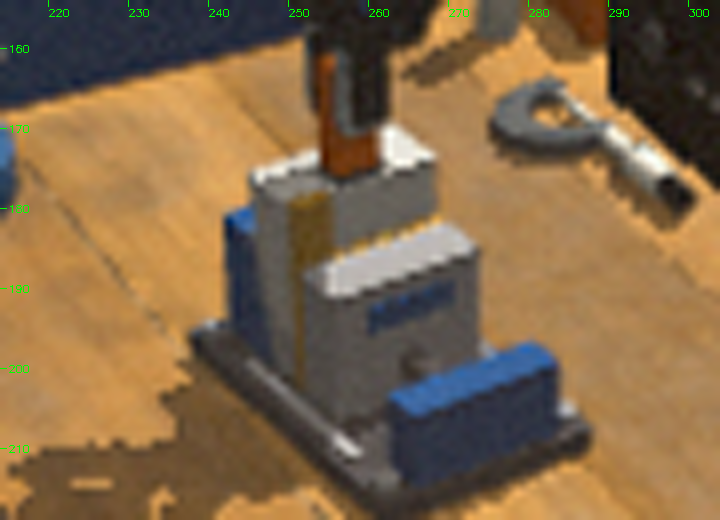

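```bash
python3 -c "
from bench import *
print(hand_in())"
```

```text
the job is handed in; nothing more can be done
None
```

Handed in at about 16 s of the 72 s: spacer_b stands upright against the sliding jaw (the gap measured about 16 mm, so spacer_a stayed in the rack), and the taper key is wedged about 22 mm above the gap floor, still held and pressed down with about 13 N; the hand-in returned no verdict.

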